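# Present a slide carrier over the light base and hold it

### The job

To photograph the middle slide of the long slide carrier under the video microscope, first turn the dial of the light controller clockwise until its white pointer stands at the green mark; then take hold of the carrier (its black rib is the grip) and slide it, lying flat on the lab jack's plate all the way (not lifted or tipped), out over the lit base until its red line lies along the plate's outer edge, square to it and about in the middle of the edge. Out there it is nose-heavy and would tip off, so the job finishes while you are still holding it level and still: do not let go. Do not knock the microscope, and leave the other things on the bench where they stand.

Things in the scene. Friction and masses are not known exactly. Their poses are not given: they have to be found in the camera images.
- dial (a joint): angle of the light controller's dial in rad: a black rotary dial with a vertical axis, 48 mm in diameter, on top of an ivory controller box (100 x 130 x 48 mm). 0 is its lower stop, it grows clockwise seen from above, upper stop 5.24. The green mark on the scale is at 1.90. It starts between 0.45 and 1.3, turns against light friction (0.03 N m) and stays where it is left
- dial_grip (a point): point on the dial's axis, 30 mm above the dial's underside and 9 mm below the top of its grip bar, at the height to grip. The grip bar is upright, 46 mm long, 14 mm thick; it stands on the 8 mm high round skirt of the dial and its top is about 90 mm above the bench. This frame turns with the dial: the bar lies along its x axis, and the white pointer line is on its -x half, so the pointer points along -x
- controller: ivory light controller box, 100 x 130 x 48 mm, fixed; origin at the centre of its underside (z up). The dial is at the centre of its top, with a scale of white ticks and one larger green mark around it
- dial_index (a point): the green mark on the controller's top, 36.5 mm from the dial's axis: the pointer has to point at it
- carrier: the slide carrier: flat light-grey aluminium plate 320 mm long (its y), 90 mm wide (its x), 6 mm thick, 0.3 to 0.55 kg, lying loose on the jack's plate. Origin at the middle of its underside; z up; its -y end is the outward end (nose) with three glass slides in windows, its +y end the tail. Its centre of mass lies at about y = +23 mm
- carrier_line (a point): middle of the 3 mm wide red line across the top of the carrier, at carrier y = +60 mm (220 mm from the nose), on the top face, 6 mm above the underside; axes as the carrier's
- carrier_rib (a point): middle of the carrier's black grip rib, 55 mm tailward of the red line: 50 mm long along the carrier's x, 14 mm thick along its y, rising 32 mm above the carrier's top face; this point is 22 mm above the top face (10 mm below the rib's top). Axes as the carrier's. Pinch it from above across its 14 mm thickness
- jack: lab jack with dark grey plates, fixed: a scissor support with a square 160 x 160 mm plate whose top is 90 mm above the bench. Origin on the bench under the plate's centre; z up; its -y side is the outer side, towards the microscope. A small black screw knob sticks out low on its -x side (not used)
- jack_edge (a point): middle of the outer (-y) top edge of the jack's plate, at the height of the plate's top; axes as the jack's (-y outward, x along the edge)
- scope: video microscope on its light base, fixed: ivory base 300 x 220 x 28 mm with a bright square window, pillar at the back, black lens barrel hanging over the window with its lower end 200 mm above the bench, camera on top, 445 mm high in all. Origin on the bench under the lens axis, 175 mm outward of the jack's edge. The carrier's nose passes between base and lens. Do not knock it
- dropper: bystander: amber glass dropper bottle with a red bulb, 39 mm across, 110 mm high; origin at the centre of its underside
- petri: bystander: clear petri dish, 93 mm across, 17 mm high; origin at the centre of its underside
- slidebox: bystander: blue slide box, 87 x 102 x 35 mm; origin at the centre of its underside
- coverbox: bystander: small white box of cover glasses with a dark blue band, 50 x 65 x 24 mm; origin at the centre of its underside
- oilbottle: bystander: small white oil bottle with a dark blue cap, 28 mm across, 68 mm high; origin at the centre of its underside
- forceps: bystander: steel forceps lying flat, 120 mm long along its x; origin at the middle, on the bench
There are look-alikes about, which are no part of the job. Leave any pink look-alike of the jack alone.

How it is judged:
On the way, in this order (a step that is already met when the one before it is completed fails the run):
1. the dial stands at the green mark (within 0.12 rad) (value of joint dial between 1.78 and 2.02 rad), for 0.3 s.
2. the carrier's red line has come to the plate's outer edge (within 4 mm), carrier flat and held by the robot's fingers (y of carrier_line in the frame of jack_edge between -0.004 and 0.004 m and angle between carrier's own z axis and vertical below 0.03 rad and z of carrier_line in the frame of jack_edge between 0.002 and 0.01 m and contact force between the fingers and carrier above 0.5 N), for 0.2 s.
At the end, for the whole second after the job is handed in: Dial within 0.12 rad of the green mark; red line within 4 mm of the plate's outer edge, square to 0.06 rad, within 20 mm of the edge's middle; carrier level to 0.03 rad, height within 4 mm of resting on the plate, still, in the fingers (over 0.5 N), clear of the microscope (all of step 1 and all of step 2 and angle between the y axis of carrier and the y axis of jack, either way round below 0.06 rad and x of carrier_line in the frame of jack_edge between -0.02 and 0.02 m and linear speed of carrier below 0.01 m/s and contact force between carrier and scope below 0.05 N); the arm keeps its last pose, push and grip.
It fails at once if the carrier tips or is tilted by more than 0.1 rad (angle between carrier's own z axis and vertical above 0.1 rad).
It fails at once if the carrier is lifted more than 12 mm off the plate (z of carrier_line in the frame of jack_edge above 0.018 m).
It fails at once if the microscope is knocked (over 3 N) (contact force between scope and anything else above 3 N).
It fails at once if a bystander is displaced by more than 25 mm (distance of any of dropper, petri, slidebox, coverbox, oilbottle, forceps from where it was at the start of the episode above 0.025 m).
It fails at once if the dropper bottle or the oil bottle is knocked over (angle between any of dropper, oilbottle's own z axis and vertical above 0.5 rad).
It also fails if it takes over 48 s, if anything falls off the work surface, if the arm or the gripper's body presses on something with over 40 N, if the wrist force passes 120 N, or if a joint passes its speed limit or range.

### The arm

A 6-joint arm with a two-finger parallel gripper is mounted at the origin on the work surface. World frame = base frame: x ahead of the robot, y to its left, z up, the work surface at z = 0. Lengths are in m, angles in rad, forces in N, time in s.
With the tool pointing down it reaches from about 0.25 to 0.775 m from the base axis. Payload 4 kg.
Tool frame: the origin (TCP) lies between the finger pads; the fingertips stand 14 mm ahead of it and the grasp point (between the pads) lies 5 mm behind it (tip_reach is the distance from the TCP to the fingertips, in m); z points along the fingers, y is the line along which they close (so a half turn about z gives the same grasp; the last joint's range is limited). The gripper opens to 94 mm and grips with 3 to 60 N. Pads are 16 mm wide; open, the fingers measure 119 mm over their backs; the gripper's body (75 mm by 177 mm) begins 78 mm behind the grasp point.
Start: joints at [1.203, 0.087, 1.371, -0, 1.684, -0.103], TCP at [0.144, 0.531, 0.22] pointing down, gripper open.
Joint ranges: [-3.1, 3.1], [-0.76, 2.03], [0.27, 2.55], [-1.08, 4.22], [0.17, 2.65], [-2.57, 2.57]. Speed limits (rad/s): [2.79, 2.79, 3.14, 3.14, 3.14, 3.14].

### API

Orientations are given as [roll, pitch, yaw] about the fixed x, y, z axes, in that order (R = Rz(yaw) Ry(pitch) Rx(roll)).
In Python, from bench import * gives the robot as it stands. The module is installed in compiled form; this text tells all that it offers.
- The arm moves only by the tool servo_tool, never from a script. Its argument "targets" is a list of rows, each a list of 4 numbers: the shift along the tool's x, y, z in cm, then the turn about the tool's z in degrees. A call has 1 to 8 rows; each row is the pose to reach, as a shift and turn from the pose commanded when the call began, along the tool's axes at that moment; what a row does not reach only later rows make up. A row lasts 1/8 s, in which the tool goes at most 62.5 mm and 10.7 degrees, less where a joint would pass 70% of its speed; a pose out of reach is approached as far as the arm can. A call with a gripper value outside its range is refused whole. "claw" is the closure in counts, from 0 (fully open) to 255 (shut), set as the call begins (left out, the last holds). The fingers move at their own pace and stop on an object; the grip force is fixed at half the most. Time passes only in rows, so rows that repeat a pose let the fingers close. It gives the time, the measured TCP pose, the force, the opening and the grip force at its end, in the units of the state.
- get_obs(): the state, without advancing time (a new reading comes with each control period).
- snapshot(name): name is "scene" or "top" or "wrist"; returns the picture (400x640x3 uint8, blue, green, red); there is no depth.
- camera_model(name): a dict with "camera_matrix" (3x3 intrinsics, pixels), "k1" (the pictures are not rectified: a ray, as slopes to the right and down, at radius r is drawn at 1 + k1 r^2 times it, then the intrinsics apply), "camera_from_world" (4x4, takes a point from world to camera coordinates). Camera axes: x right, y up, looking along -z (the intrinsics and any distortion apply to the point x, -y, -z); pixel columns grow to the right and rows downward; lengths in m; the calibration is good to about 2 mm. A picture is of the moment at which its call begins: read the wrist's pose just before it. camera_model takes no time and is no camera call; for the wrist camera it gives the pose at the moment of the call.
- close_job(): hands the job in; it is judged then, once.
The state is a dict: "time": time; "joint_positions": joint angles; "qvel": joint speeds; "joint_torque": joint torques, N m; "tool_pos": TCP position; "ee_rot": TCP orientation; "wrist_force": force on the tool from outside, world axes, zero at the start; "wrist_torque": the same for the moment, N m; "width": finger opening in m; "finger_force": force on a finger pad.
Only numpy, scipy, OpenCV 4.12 (cv2) and the standard library are available. Lean on these libraries where they do the work, as an engineer would, in place of code of your own. Each camera call takes 0.05 s, during which the arm holds its last target. There are 200 camera calls.

## Working session

There is one attempt and no reset: what is moved stays moved. The work goes in short steps, Python scripts to look and compute and a tool call to move; the robot and the scene stay as the last step left them, time stands still between calls to the robot, and variables do not carry over. Pictures are saved under pics/ and viewed, at most 10 in all, crops included, and the job is handed in when it is done.

Besides the shell and the picture viewer there is one more tool, called after "Emit:" by a JSON object that holds its "api" and its "payload", one argument or row to a line. servo_tool: Moves the arm, as the interface text tells. Its arguments: {"type":"object","properties":{"targets":{"type":"array"},"claw":{"type":"number"}},"required":["targets"]}

```bash
mkdir -p pics; python3 - <<'E'
from bench import *
import cv2,numpy as np
for n in("top","scene"):
    cv2.imwrite(f"pics/{n}0.png",snapshot(n)); m=camera_model(n); print(n,m)
o=get_obs();print(o)
E
```

```text
top {'camera_matrix': array([[427.95825487,   0.        , 323.73877179],
       [  0.        , 427.95825487, 200.23444766],
       [  0.        ,   0.        ,   1.        ]]), 'k1': -0.04224610738939982, 'camera_from_world': array([[-0.0242658 , -0.99954462,  0.01793683,  0.02326841],
       [ 0.99860822, -0.02339483,  0.04726843, -0.49535553],
       [-0.04682727,  0.01905887,  0.99872117, -1.34593204],
       [ 0.        ,  0.        ,  0.        ,  1.        ]])}
scene {'camera_matrix': array([[384.64289821,   0.        , 324.45717531],
       [  0.        , 384.64289821, 200.46913755],
       [  0.        ,   0.        ,   1.        ]]), 'k1': -0.023683095038488394, 'camera_from_world': array([[-0.59359325,  0.80475214, -0.00458683,  0.27187429],
       [-0.45083713, -0.32780993,  0.83023282,  0.14001017],
       [ 0.66662803,  0.49488851,  0.55739791, -1.51885882],
       [ 0.        ,  0.        ,  0.        ,  1.        ]])}
{'time': 0.1, 'joint_positions': array([ 1.20286607e+00,  8.78652768e-02,  1.37205262e+00, -3.22542843e-05,
        1.68357680e+00, -1.03093506e-01]), 'qvel': array([ 1.12954666e-03, -3.46975661e-03, -3.00725741e-03, -2.00347409e-03,
        1.05365747e-04, -8.00122443e-05]), 'joint_torque': array([ 2.10446909e-03, -3.41252410e+01, -3.03301084e+01,  7.19714141e-02,
        3.04806617e-02, -8.61293688e-05]), 'tool_pos': array([0.1438141 , 0.53040409, 0.21845544]), 'ee_rot': array([-3.13969741e+00, -1.63855398e-04,  2.87675215e+00]), 'wrist_force': array([0.52652623, 0.25182612, 0.52348547]), 'wrist_torque': array([ 0.10040385, -0.0262632 , -0.06000318]), 'finger_force': 0.0, 'width': 0.09396328958238637}
```

View pics/top0.png

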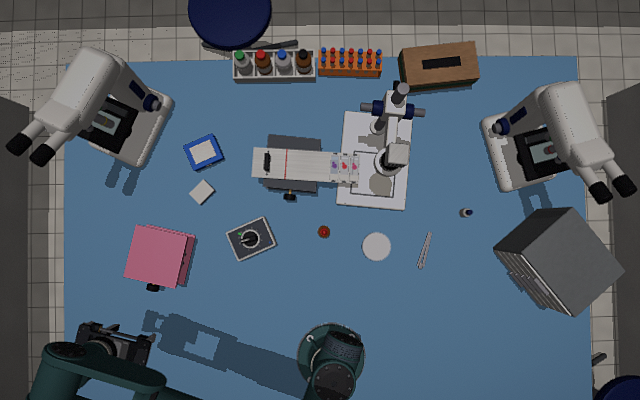

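View pics/scene0.png

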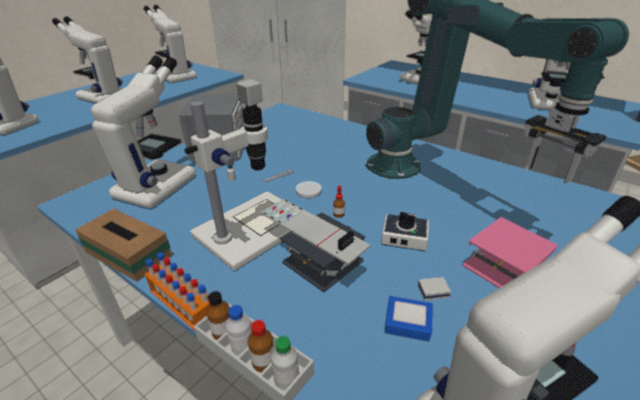

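The top view shows the controller with its dial at (250,238). The dark grey jack is at (293,165), with the carrier on it: rib at (267,162), red line at (286,163). The microscope is at (375,165). The pink jack at (160,256) is the look-alike; the dark grey one carries the carrier and faces the microscope, so it is the one meant. Next I'll confirm this in one enlarged crop.

```bash
cat > h.py <<'E'
from bench import *
import cv2,numpy as np
def ray(m,uv,z):
    K=m["camera_matrix"];T=m["camera_from_world"];k=m["k1"]
    p=cv2.undistortPoints(np.array([[uv]],float),K,np.array([k,0,0,0,0.]))[0,0]
    R=T[:3,:3];c=-R.T@T[:3,3];d=R.T@np.array([p[0],-p[1],-1])
    return c+d*(z-c[2])/d[2]
def proj(m,P):
    T=m["camera_from_world"];q=T[:3,:3]@np.array(P)+T[:3,3];a=np.array([q[0],-q[1]])/-q[2]
    a=a*(1+m["k1"]*a@a);K=m["camera_matrix"];return K[:2,:2]@a+K[:2,2]
E
python3 - <<'E'
from h import *
im=cv2.imread("pics/top0.png")[128:268,220:420]
cv2.imwrite("pics/c1.png",cv2.resize(im,None,fx=4,fy=4,interpolation=cv2.INTER_CUBIC))
E
```

```text
(no output)
```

View pics/c1.png

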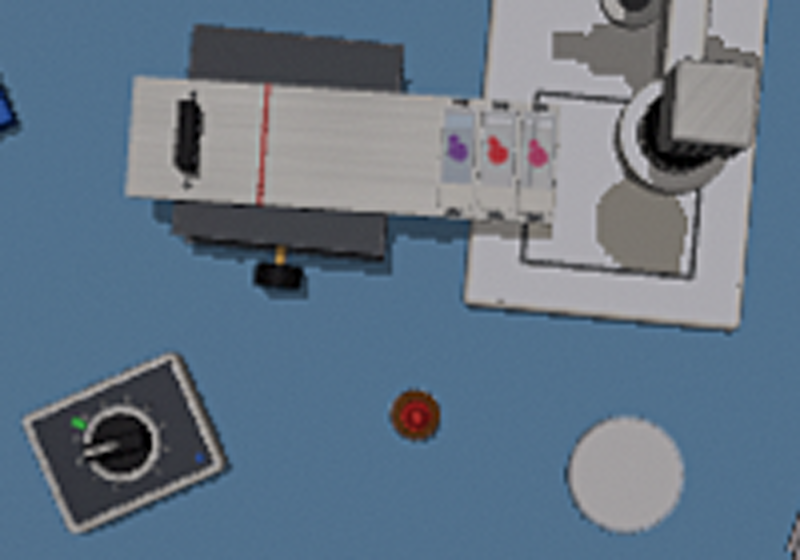

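The crop shows the dial at about crop (121,445), its pointer at (88,453) and the green mark at (79,424). The red line runs from (267,85) to (261,205), and the rib is at (187,135). The carrier lies on the grey jack, whose corners are about (193,25), (405,43), (387,257) and (172,235).

```bash
python3 - <<'E'
from h import *
m=camera_model("top")
def w(x,y,z):return ray(m,(220+(x-1.5)/4,128+(y-1.5)/4),z).round(4)
c=w(121,445,.06);g=w(79,424,.048);p=w(88,453,.08);print("dial",c,"green",g,"ptr",p)
print("jack",[w(*a,.09) for a in((193,25),(405,43),(387,257),(172,235))])
print("red",w(267,85,.096),w(261,205,.096),"rib top",w(187,135,.128))
print("carr tail",w(135,76,.096),w(126,195,.096),"nose",w(558,105,.096),w(551,224,.096))
print("dropper",w(416,414,.1))
o=get_obs();d=c-o["tool_pos"]
from scipy.spatial.transform import Rotation as R
Rm=R.from_euler("xyz",o["ee_rot"]).as_matrix();print(Rm.T@d*100,Rm.round(3))
W=camera_model("wrist");T=W["camera_from_world"];Rt=T[:3,:3]
print("cam in tool",Rm.T@(-Rt.T@T[:3,3]-o["tool_pos"]),"look",Rm.T@-Rt[2],W["camera_matrix"],W["k1"])
E
```

```text
dial [0.3812 0.2398 0.06  ] green [0.3975 0.2736 0.048 ] ptr [0.3766 0.2615 0.08  ]
jack [array([0.6958, 0.1761, 0.09  ]), array([0.6787, 0.017 , 0.09  ]), array([0.5176, 0.0344, 0.09  ]), array([0.5378, 0.1945, 0.09  ])]
red [0.6481 0.121  0.096 ] [0.5582 0.1272 0.096 ] rib top [0.6073 0.1777 0.128 ]
carr tail [0.6571 0.2194 0.096 ] [0.568  0.2275 0.096 ] nose [ 0.6283 -0.0963  0.096 ] [ 0.5391 -0.0885  0.096 ]
dropper [0.4003 0.0157 0.1   ]
[-30.52023923 -21.80343309  15.88189505] [[-0.965  0.262 -0.001]
 [ 0.262  0.965 -0.002]
 [ 0.    -0.002 -1.   ]]
cam in tool [ 0.06939076  0.00022674 -0.16455839] look [-2.38486556e-01  1.01896596e-04  9.71145793e-01] [[308.89492562   0.         314.42570023]
 [  0.         308.89492562 200.48991215]
 [  0.           0.           1.        ]] -0.010035053758204357
```

Emit:
{"api": "servo_tool", "payload": {
  "targets": [
    [-3,-2,0.2,5],
    [-9,-6,0.5,15],
    [-15,-11,1,25],
    [-21,-15,1.4,35],
    [-27,-19,1.8,45],
    [-30.5,-21.8,2,55],
    [-30.5,-21.8,2,63],
    [-30.5,-21.8,2,63]
  ]
}}

```text
time: 1.1
tool_pos: [0.3818, 0.2391, 0.1988]
ee_rot: [-3.14, 0.0, 1.774]
wrist_force: [0.4, -0.0, -0.1]
width: 0.0939
finger_force: 0.0
```

```bash
python3 - <<'E'
from h import *
o=get_obs();W=camera_model("wrist");im=snapshot("wrist");np.save("W1.npy",W,allow_pickle=True);cv2.imwrite("pics/w1.png",im);print(o["time"],o["tool_pos"],o["ee_rot"],o["joint_positions"])
print(proj(W,[.381,.24,.06]),proj(W,[.3975,.2736,.048]))
E
```

```text
1.1 [0.38182372 0.23912794 0.19877152] [-3.14018228e+00  2.39784049e-04  1.77419294e+00] [ 4.33487199e-01 -1.30852228e-01  1.62543961e+00  8.84590240e-05
  1.64843315e+00  2.30097556e-01]
[314.31464963 194.52401263] [336.78863492 163.68997035]
```

View pics/w1.png

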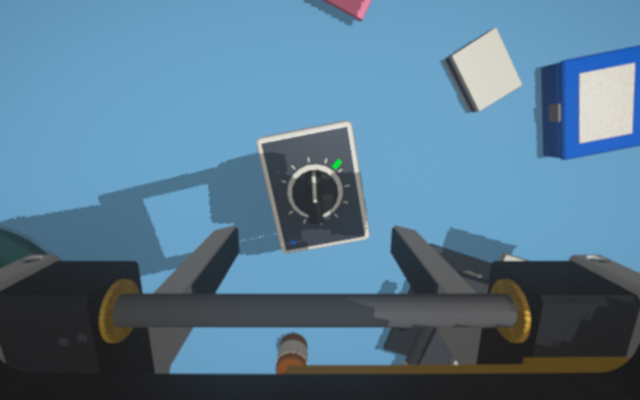

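The wrist view shows the dial ring centred at about (315,192), with the white pointer running from (315,201) up to (314,174) and the green mark at (337,164). The grip bar is nearly aligned with the tool.

```bash
python3 - <<'E'
from h import *
W=np.load("W1.npy",allow_pickle=True).item();im=cv2.imread("pics/w1.png")
b,g,r=[im[...,i].astype(int) for i in range(3)]
ys,xs=np.where((g>150)&(r<100)&(b<120));s=(abs(xs-337)<12)&(abs(ys-164)<12);gu=(xs[s].mean(),ys[s].mean())
sub=im[165:222,288:344].min(2);n=cv2.inRange(sub,130,255);k,l,st,ce=cv2.connectedComponentsWithStats(n);print(st.tolist(),ce+[288,165])
G=ray(W,gu,.048);C=ray(W,(315.5,192),.055);print(gu,G,C,np.linalg.norm((G-C)[:2]))
A=np.degrees(np.arctan2(*(G-C)[[1,0]]));a=ray(W,(314,174),.09);e=ray(W,(315,201),.09)
print("green",A,"ptr",np.degrees(np.arctan2(*(a-e)[[1,0]])),np.degrees(np.arctan2(*(a-C)[[1,0]])),a,e)
q=[ray(W,u,.048) for u in((258,140),(351,123),(368,237),(286,251))];print(np.array(q).round(4),np.mean(q,0))
E
```

```text
[[0, 0, 56, 57, 2790], [3, 0, 4, 4, 9], [4, 0, 49, 35, 304], [50, 4, 4, 3, 10], [24, 11, 4, 18, 39], [2, 20, 1, 1, 1], [26, 34, 3, 4, 9], [35, 46, 9, 6, 30]] [[315.32401434 195.36379928]
 [292.66666667 166.66666667]
 [316.20394737 172.07565789]
 [339.5        170.        ]
 [313.66666667 181.74358974]
 [290.         185.        ]
 [314.88888889 200.33333333]
 [327.         213.46666667]]
(np.float64(336.6271186440678), np.float64(163.57627118644066)) [0.39731306 0.27368011 0.048     ] [0.38187062 0.24172551 0.055     ] 0.035490357653186005
green 64.20729419131935 ptr 103.71457841408525 105.01367561905677 [0.37563654 0.26496921 0.09      ] [0.3815261  0.24083599 0.09      ]
[[0.3148 0.2809 0.048 ]
 [0.4025 0.3158 0.048 ]
 [0.448  0.2029 0.048 ]
 [0.3639 0.1689 0.048 ]] [0.38229957 0.24214381 0.048     ]
```

Emit:
{"api": "servo_tool", "payload": {
  "targets": [
    [0.3,0,3,0],
    [0.3,0,7,0],
    [0.3,0,10,0],
    [0.3,0,11.7,0],
    [0.3,0,12.1,0],
    [0.3,0,12.1,0]
  ]
}}

```text
time: 1.9
tool_pos: [0.381, 0.2442, 0.0793]
ee_rot: [3.14, -0.001, 1.778]
wrist_force: [0.4, 0.3, -0.6]
width: 0.0942
finger_force: 0.0
```

Emit:
{"api": "servo_tool", "payload": {
  "targets": [
    [0,0,0,0],
    [0,0,0,0],
    [0,0,0,0],
    [0,0,0,0],
    [0,0,0,0],
    [0,0,0,0]
  ],
  "claw": 255
}}

```text
time: 2.65
tool_pos: [0.3807, 0.2435, 0.0785]
ee_rot: [-3.142, -0.0, 1.777]
wrist_force: [-0.2, -0.5, -0.2]
width: 0.0374
finger_force: 0.0
```

Emit:
{"api": "servo_tool", "payload": {
  "targets": [
    [0,0,0,0],
    [0,0,0,0],
    [0,0,0,0],
    [0,0,0,0],
    [0,0,0,0]
  ]
}}

```text
time: 3.28
tool_pos: [0.3809, 0.2435, 0.0785]
ee_rot: [3.141, 0.0, 1.777]
wrist_force: [1.2, 0.7, -1.3]
width: 0.014
finger_force: 29.9
```

Emit:
{"api": "servo_tool", "payload": {
  "targets": [
    [0,0,0,7],
    [0,0,0,14],
    [0,0,0,21],
    [0,0,0,28],
    [0,0,0,34],
    [0,0,0,37.5],
    [0,0,0,37.5],
    [0,0,0,37.5]
  ]
}}

```text
time: 4.28
tool_pos: [0.3829, 0.2433, 0.0785]
ee_rot: [3.137, -0.002, 1.122]
wrist_force: [6.3, -0.4, -4.4]
width: 0.0137
finger_force: 29.9
```

Emit:
{"api": "servo_tool", "payload": {
  "targets": [
    [0,0,0,0],
    [0,0,0,0],
    [0,0,0,0],
    [0,0,0,0],
    [0,0,-1,0],
    [0,0,-5,0],
    [0,0,-10,0],
    [0,0,-12,0]
  ],
  "claw": 0
}}

```text
time: 5.28
tool_pos: [0.382, 0.2443, 0.203]
ee_rot: [3.137, -0.005, 1.123]
wrist_force: [-0.3, -0.7, -0.3]
width: 0.0906
finger_force: 0.0
```

```bash
python3 - <<'E'
from h import *
o=get_obs();W=camera_model("wrist");im=snapshot("wrist");print(o["time"],o["tool_pos"],o["ee_rot"],o["width"])
u=proj(W,[.382,.242,.06]).astype(int);print(u)
c=im[u[1]-45:u[1]+45,u[0]-50:u[0]+50];cv2.imwrite("pics/w2.png",cv2.resize(c,None,fx=6,fy=6,interpolation=cv2.INTER_CUBIC))
np.save("W2.npy",dict(W=W,u=u),allow_pickle=True)
E
```

```text
5.275 [0.38198389 0.24426638 0.20301648] [ 3.13741756 -0.00540094  1.12282278] 0.09062043304097159
[315 197]
```

View pics/w2.png

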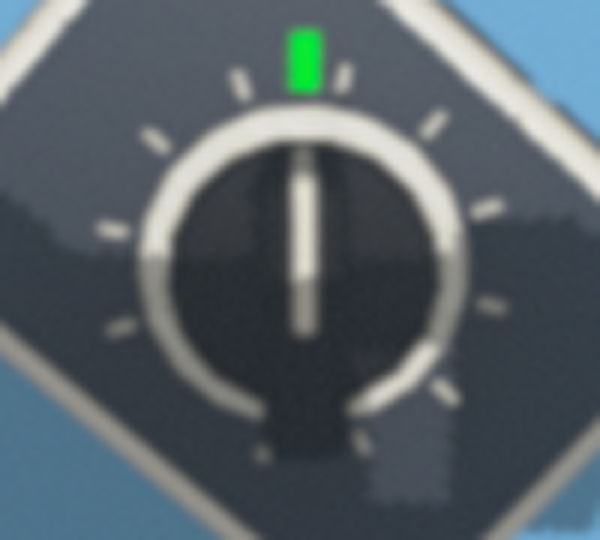

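The pointer at (304,150–330) lines up with the green mark at (305,62), so the dial is set. Next I'll move over the rib.

Emit:
{"api": "servo_tool", "payload": {
  "targets": [
    [0.3,2,0,7],
    [1,6,0,17],
    [1.7,10,0,27],
    [2.4,14,0,37],
    [3,18,0,47],
    [3.5,21.5,0,57],
    [3.8,23.1,0,66],
    [3.8,23.1,0,69.5]
  ]
}}

```text
time: 6.32
tool_pos: [0.6062, 0.177, 0.1972]
ee_rot: [3.141, 0.002, -0.094]
wrist_force: [0.6, 0.6, -0.3]
width: 0.094
finger_force: 0.0
```

Emit:
{"api": "servo_tool", "payload": {
  "targets": [
    [0,0,0,0],
    [0,0,0,0]
  ]
}}

```text
time: 6.58
tool_pos: [0.605, 0.1779, 0.1983]
ee_rot: [-3.142, 0.0, -0.089]
wrist_force: [0.2, 0.8, -0.2]
width: 0.0943
finger_force: 0.0
```

```bash
python3 - <<'E'
from h import *
o=get_obs();W=camera_model("wrist");im=snapshot("wrist");cv2.imwrite("pics/w3.png",im);np.save("W3.npy",W,allow_pickle=True)
print(o["time"],o["tool_pos"],o["ee_rot"],proj(W,[.6073,.1777,.128]),proj(W,[.598,.0257,.09]))
E
```

```text
6.575 [0.60502618 0.17786517 0.19832469] [-3.14156620e+00  3.97777788e-04 -8.90886962e-02] [314.853685   210.93856742] [482.38560499 194.93544698]
```

View pics/w3.png

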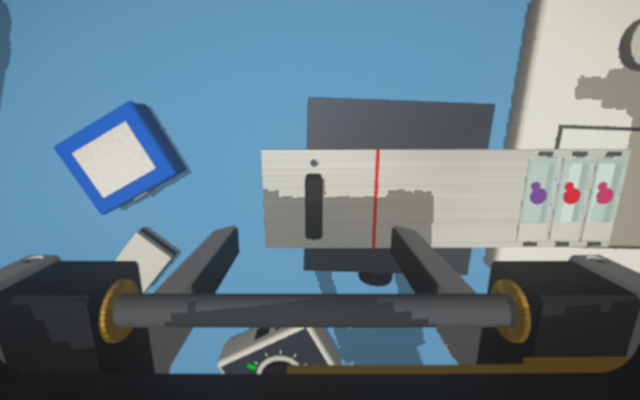

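The wrist view shows the rib at (314,206), the red line from (378,150) to (374,247), and the plate's outer edge from (494,104) to about (469,270). The carrier's long sides run from (262,150) to (625,150) and from (265,247) to (520,247).

```bash
python3 - <<'E'
from h import *
W=np.load("W3.npy",allow_pickle=True).item()
im=cv2.imread("pics/w3.png").astype(float)
g=im.sum(2)
def fit(pts,z):
    P=np.array([ray(W,p,z)[:2] for p in pts]);l=cv2.fitLine(P.astype(np.float32),cv2.DIST_HUBER,0,1e-4,1e-4).ravel()
    return l[:2],l[2:],P
def vedge(rows,lo,hi,f=np.argmax,s=1):
    out=[]
    for r in rows:
        d=s*np.diff(cv2.GaussianBlur(g,(1,3),0)[r,lo(r):hi(r)]);out.append((lo(r)+np.argmax(d)+.5,r))
    return out
# outer edge: dark->blue going right
rows=list(range(110,146,2))
E=fit(vedge(rows,lambda r:480,lambda r:506),.09)
rows2=list(range(252,270,2))
E2=fit(vedge(rows2,lambda r:455,lambda r:485),.09)
red=im[...,2]-im[...,1]
rl=[(370+np.average(np.arange(16),weights=np.clip(red[r,370:386],0,None)),r) for r in range(155,244,4)]
L=fit(rl,.096)
def hedge(cols,lo,hi,s):
    return [(c,lo+np.argmax(s*np.diff(g[lo:hi,c]))+.5) for c in cols]
ct=hedge(range(270,515,6),142,158,1);cb=hedge([*range(268,380,6),*range(440,465,6)],238,256,-1)
T=fit(ct,.096);B=fit(cb,.096)
jt=fit(hedge(range(315,488,6),92,110,-1),.09)
for n,a in zip("E E2 L T B jt".split(),(E,E2,L,T,B,jt)):
    v=a[0];print(n,"ang",np.degrees(np.arctan2(v[1],v[0]))%180,a[1],"ends",a[2][0],a[2][-1])
P=np.vstack([E[2],E2[2]]);Q=cv2.fitLine(P.astype(np.float32),2,0,1e-4,1e-4).ravel();print("edge all",np.degrees(np.arctan2(Q[1],Q[0]))%180,Q[2:])
rib=[ray(W,u,.128) for u in((306,174),(322,174),(322,239),(306,239))];print(np.array(rib).round(4),np.mean(rib,0))
print("corners",ray(W,(494,104),.09),ray(W,(308,97),.09))
E
```

```text
E ang 173.57059 [0.65729314 0.0206004 ] ends [0.67189831 0.01910715] [0.64348614 0.02215566]
E2 ang 172.55031 [0.53469855 0.03572694] ends [0.5429017  0.03471887] [0.52645912 0.03706327]
L ang 175.2688 [0.6035328  0.12394795] ends [0.64320023 0.12061672] [0.56286919 0.12731152]
T ang 84.98995 [0.64700824 0.10949817] ends [0.65607715 0.21182827] [0.63783379 0.00674451]
B ang 84.43032 [0.559398  0.1351341] ends [0.57496968 0.22378632] [0.55084019 0.04391637]
jt ang 82.74797 [0.68938166 0.11622743] ends [0.69612937 0.16959047] [0.67801276 0.02826824]
edge all 172.98729 [0.61676544 0.02562562]
[[0.6372 0.1818 0.128 ]
 [0.6361 0.1696 0.128 ]
 [0.5833 0.174  0.128 ]
 [0.5845 0.1869 0.128 ]] [0.61028358 0.17810813 0.128     ]
corners [0.6767966  0.01890594 0.09      ] [0.69625728 0.1754915  0.09      ]
```

Emit:
{"api": "servo_tool", "payload": {
  "targets": [
    [0.3,0,1.5,0],
    [0.3,0,4,0],
    [0.3,0,6.5,0],
    [0.3,0,8,0],
    [0.3,0,8.4,0],
    [0.3,0,8.4,0],
    [0.3,0,8.4,0]
  ]
}}

```text
time: 7.5
tool_pos: [0.609, 0.1776, 0.1159]
ee_rot: [-3.141, -0.002, -0.09]
wrist_force: [0.3, -1.0, 0.8]
width: 0.0941
finger_force: 0.0
```

Emit:
{"api": "servo_tool", "payload": {
  "targets": [
    [0,0,0,0],
    [0,0,0,0],
    [0,0,0,0],
    [0,0,0,0],
    [0,0,0,0],
    [0,0,0,0],
    [0,0,0,0],
    [0,0,0,0]
  ],
  "claw": 255
}}

```text
time: 8.5
tool_pos: [0.6083, 0.1775, 0.1145]
ee_rot: [-3.142, 0.0, -0.09]
wrist_force: [0.9, -0.2, 0.0]
width: 0.0176
finger_force: 0.0
```

Emit:
{"api": "servo_tool", "payload": {
  "targets": [
    [0,0,0,0],
    [0,0,0,0],
    [0,0,0,0],
    [0,0,0,0]
  ]
}}

```text
time: 9.0
tool_pos: [0.6083, 0.1777, 0.1145]
ee_rot: [-3.141, -0.0, -0.09]
wrist_force: [0.6, 1.5, 0.2]
width: 0.0138
finger_force: 30.0
```

Emit:
{"api": "servo_tool", "payload": {
  "targets": [
    [0.02,0.4,0,0.2],
    [0.08,1.3,0,0.5],
    [0.15,2.4,0,0.8],
    [0.22,3.6,0,1.1],
    [0.29,4.8,0,1.4],
    [0.35,5.7,0,1.7],
    [0.38,6.3,0,1.9],
    [0.4,6.5,0,1.9]
  ]
}}

```text
time: 10.0
tool_pos: [0.6064, 0.1121, 0.1146]
ee_rot: [-3.141, 0.0, -0.124]
wrist_force: [-0.7, 1.9, -0.1]
width: 0.0138
finger_force: 30.0
```

Emit:
{"api": "servo_tool", "payload": {
  "targets": [
    [0,0.3,0,0],
    [0.05,0.9,0,0],
    [0.1,1.6,0,0],
    [0.13,2.1,0,0],
    [0.14,2.3,0,0],
    [0.14,2.3,0,0],
    [0.14,2.3,0,0],
    [0.14,2.3,0,0]
  ]
}}

```text
time: 11.0
tool_pos: [0.605, 0.0889, 0.1145]
ee_rot: [3.14, -0.0, -0.124]
wrist_force: [0.6, 0.1, 0.5]
width: 0.0138
finger_force: 30.0
```

```bash
python3 - <<'E'
from h import *
o=get_obs();W=camera_model("wrist");im=snapshot("wrist");cv2.imwrite("pics/w4.png",im);np.save("W4.npy",W,allow_pickle=True)
cv2.imwrite("pics/t4.png",snapshot("top"))
print(o["time"],o["tool_pos"],o["ee_rot"],o["wrist_force"],o["wrist_torque"],o["finger_force"])
E
```

```text
11.0 [0.60501711 0.08885822 0.1144758 ] [ 3.14049959e+00 -1.40933547e-04 -1.23581154e-01] [0.62176743 0.07385194 0.52965698] [ 0.10907903  0.11017737 -0.03145881] 30.00156730413437
```

View pics/w4.png

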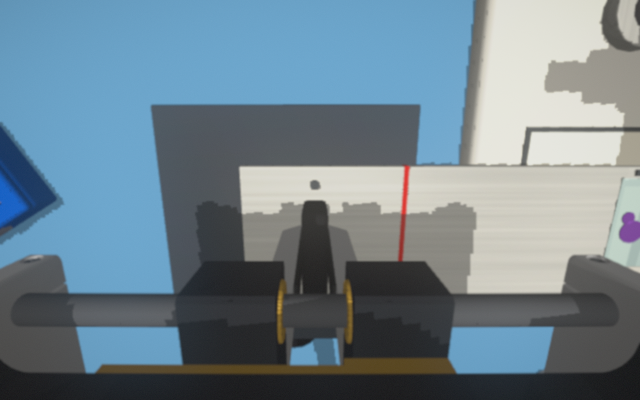

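The carrier is held. The red line runs from (408,166) to (402,260). The plate's outer edge is visible from (420,105) to about (416,163), a little ahead of the line.

```bash
python3 - <<'E'
from h import *
W=np.load("W4.npy",allow_pickle=True).item();im=cv2.imread("pics/w4.png").astype(float);g=im.sum(2)
def fit(pts,z):
    P=np.array([ray(W,p,z)[:2] for p in pts]);l=cv2.fitLine(P.astype(np.float32),2,0,1e-4,1e-4).ravel();return l,P
E,P=fit([(408+np.argmax(np.diff(g[r,408:428]))+.5,r) for r in range(110,161,3)],.09)
red=im[...,2]-im[...,1]
L,Q=fit([(396+np.average(np.arange(18),weights=np.clip(red[r,396:414]-30,0,None)),r) for r in range(170,258,4)],.096)
T,_=fit([(c,158+np.argmax(np.diff(g[158:174,c]))+.5) for c in [*range(246,400,6)]],.096)
jt,_=fit([(c,97+np.argmax(-np.diff(g[114:96:-1,c])*-1)*0+np.argmax(-np.diff(g[97:114,c]))+.5) for c in range(160,412,6)],.09)
for n,l in zip(("E","L","T","jt"),(E,L,T,jt)):print(n,np.degrees(np.arctan2(l[1],l[0]))%180,l[2:])
print(P[0],P[-1],Q[0],Q[-1])
d=-np.array([E[0],E[1]])*np.sign(E[0]);n=np.array([-d[1],d[0]]);n*=np.sign(n[1])
for q in(Q[0],Q.mean(0),Q[-1]):print("line y rel edge mm",1000*n@(q-E[2:]))
c=ray(W,(420,105),.09)[:2];mid=c+.08*d;print("mid",mid)
tl=ray(W,(408,166),.096)[:2];lm=tl+.045*d;print("line mid",lm,"x off",1000*(-d)@(lm-mid),"y",1000*n@(lm-mid))
m=camera_model("top");t=cv2.imread("pics/t4.png").astype(float);rr=t[...,2]-t[...,1]
ys,xs=np.where(rr[135:195,285:335]>60);A=np.array([ray(m,(x+285,y+135),.096)[:2] for x,y in zip(xs,ys)]);print("top red",len(A),A.mean(0),A.min(0),A.max(0))
E
```

```text
E 173.43178 [0.6599336  0.01982212]
L 172.8846 [0.6140539  0.03282153]
T 82.60141 [0.64884543 0.07980356]
jt 83.15124 [0.6870523  0.09757134]
[0.67378447 0.01824772] [0.64575947 0.0213196 ] [0.64022788 0.02956079] [0.58673307 0.03627127]
line y rel edge mm 7.42068752110623
line y rel edge mm 7.666080781290947
line y rel edge mm 7.968057161424487
mid [0.59710411 0.02697963]
line mid [0.59779693 0.03360308] x off -0.06935789534510782 y 6.659229478276453<stdin>:17: RuntimeWarning: Mean of empty slice.
  ret = ret.dtype.type(ret / rcount)
Traceback (most recent call last):
ValueError: zero-size array to reduction operation minimum which has no identity
```

Emit:
{"api": "servo_tool", "payload": {
  "targets": [
    [0,0.2,0,0],
    [0,0.5,0,0],
    [0,0.7,0,0],
    [0,0.7,0,0],
    [0,0.7,0,0],
    [0,0.7,0,0],
    [0,0.7,0,0],
    [0,0.7,0,0]
  ]
}}

```text
time: 12.1
tool_pos: [0.6041, 0.0823, 0.1145]
ee_rot: [3.141, 0.0, -0.123]
wrist_force: [-0.3, 1.2, 0.7]
width: 0.0139
finger_force: 30.0
```

```bash
python3 - <<'E'
from h import *
o=get_obs();W=camera_model("wrist");im=snapshot("wrist");cv2.imwrite("pics/w5.png",im)
print(o["time"],o["tool_pos"],o["ee_rot"],o["wrist_force"],o["wrist_torque"],o["finger_force"])
c=im[90:270,350:490];cv2.imwrite("pics/w5c.png",cv2.resize(c,None,fx=3,fy=3,interpolation=cv2.INTER_CUBIC))
im=im.astype(float);g=im.sum(2);red=im[...,2]-im[...,1]
def fit(pts,z):
    P=np.array([ray(W,p,z)[:2] for p in pts]);return cv2.fitLine(P.astype(np.float32),2,0,1e-4,1e-4).ravel(),P
x0=410;pe=[(x0+np.argmax(np.diff(g[r,x0:x0+50]))+.5,r) for r in range(112,158,3)]
E,P=fit(pe,.09)
L,Q=fit([(394+np.average(np.arange(24),weights=np.clip(red[r,394:418]-30,0,None)),r) for r in range(172,258,4)],.096)
d=-E[:2]*np.sign(E[0]);n=np.array([-d[1],d[0]]);n*=np.sign(n[1])
print(pe[0],pe[-1],np.degrees(np.arctan2(L[1],L[0]))%180,np.degrees(np.arctan2(E[1],E[0]))%180)
print([1000*n@(q-E[2:]) for q in(Q[0],Q[-1])])
# edge with jack angle 173.1
a=np.radians(83.05);n=np.array([np.cos(a),np.sin(a)]);print([1000*n@(q-P.mean(0)) for q in(Q[0],Q[-1])])
E
```

```text
12.1 [0.60409922 0.0823296  0.11452269] [ 3.14146830e+00  2.83072293e-05 -1.23447233e-01] [-0.32841885  1.24732545  0.67828375] [0.53287103 0.13711784 0.00847335] 30.001219511032104
(np.float64(410.5), 112) (np.float64(458.5), 157) 172.92966 46.379387
[np.float64(33.9619917231936), np.float64(77.41737886687751)]
[np.float64(27.807989009815696), np.float64(27.92897682180327)]
```

View pics/w5c.png

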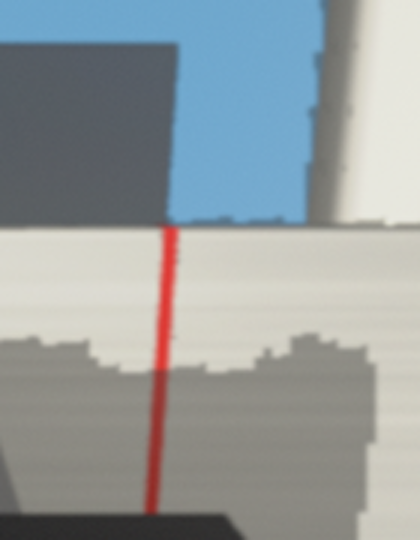

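The crop shows the red line's top at (171,228), almost exactly continuing the plate's edge from (178,45) to (168,224). The edge search window had slipped, so I'll refit it.

```bash
python3 - <<'E'
from h import *
W=camera_model("wrist");im=cv2.imread("pics/w5.png").astype(float);g=im.sum(2);red=im[...,2]-im[...,1]
pe=[(398+np.argmax(np.diff(g[r,398:420]))+.5,r) for r in range(112,160,3)]
P=np.array([ray(W,p,.09)[:2] for p in pe]);Q=np.array([ray(W,(394+np.average(np.arange(24),weights=np.clip(red[r,394:418]-30,0,None)),r),.096)[:2] for r in range(172,258,4)])
a=np.radians(83.05);n=np.array([np.cos(a),np.sin(a)]);print(pe[0],pe[-1],[1000*n@(q-P.mean(0)) for q in(Q[0],Q[-1])],(P@n*1000).round(1))
E
```

```text
(np.float64(408.5), 112) (np.float64(405.5), 157) [np.float64(0.8940454472874595), np.float64(1.0152070738836234)] [99.5 99.4 99.3 99.2 99.6 99.5 99.4 99.3 99.2 99.6 99.5 99.4 99.3 99.2
 99.6 99.5]
```

Emit:
{"api": "servo_tool", "payload": {
  "targets": [
    [0,0.05,0,0],
    [0,0.05,0,0],
    [0,0.05,0,0],
    [0,0.05,0,0],
    [0,0.05,0,0],
    [0,0.05,0,0]
  ]
}}

```text
time: 12.9
tool_pos: [0.6041, 0.082, 0.1145]
ee_rot: [-3.141, -0.0, -0.123]
wrist_force: [0.1, 2.9, 2.4]
width: 0.0138
finger_force: 30.0
```

```bash
python3 - <<'E'
from bench import *
o=get_obs();print(o["tool_pos"],o["finger_force"],abs(o["qvel"]).max());print(close_job())
E
```

```text
[0.60408953 0.08197936 0.11452075] 30.00229060649872 0.0008357718680458465
the job is handed in; nothing more can be done
None
```

I handed the job in at about 13 s with the dial pointer on the green mark and the carrier still held flat and level at 30 N, its red line within about 1 mm of the plate's outer edge, square and centred; the hand-in returned no verdict.

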